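Lock the decorating wheel with its cam brake

ROBOT

A 7-joint arm with a two-finger parallel gripper is mounted at the origin on the work surface. World frame = base frame: x ahead of the robot, y to its left, z up, the work surface at z = 0. Lengths are in m, angles in rad, forces in N, time in s.
With the tool pointing down it reaches from about 0.4 to 0.85 m from the base axis. Payload 4.5 kg.
Tool frame: the origin (TCP) lies between the finger pads; the fingertips stand 19 mm ahead of it and the grasp point (between the pads) is the TCP (r.tips_ahead is the distance from the TCP to the fingertips, in m); z points along the fingers, y is the line along which they close (so a half turn about z gives the same grasp; the last joint's range is limited). The gripper opens to 88 mm and grips with 3 to 60 N. Pads are 18 mm wide; open, the fingers measure 123 mm over their backs; the gripper's body (75 mm by 187 mm) begins 45 mm behind the grasp point.
Start: joints at [-1.3, 0.689, -0.195, 1.565, 0.157, 0.902, -0.215], TCP at [0.147, 0.608, 0.258] pointing down, gripper open.
Joint ranges: [-3.01, 3.01], [-0.46, 2.08], [-1.47, 1.51], [0.13, 2.56], [-1, 4.14], [0.04, 2.09], [-2.66, 2.66]. Speed limits (rad/s): [2.57, 2.57, 3.14, 3.14, 3.14, 3.14, 3.14].

INTERFACE

Orientations are given as a unit quaternion [x, y, z, w].
In Python, from plant import r, cams, models gives the robot as it stands. The module is installed in compiled form; this text tells all that it offers.
- The arm moves only by the tool jog_arm, never from a script. Its arguments are lists of equal length, an entry for each row: "turn": the turn, a rotation vector about the tool's x, y, z in rad, a list of three; "translation": the shift along the tool's x, y, z in m, a list of three; "grip": the closure, from 0 (fully open) to 1 (shut). In form: {"turn": [[ax, ay, az], ...], "translation": [[tx, ty, tz], ...], "grip": [grip, ...]}. A call has 1 to 20 rows; each row is the pose to reach, as a shift and turn from the pose commanded when the call began, along the tool's axes at that moment; what a row does not reach only later rows make up. A row lasts 1/8 s, in which the tool goes at most 62.5 mm and 10.7 degrees, less where a joint would pass 70% of its speed; a pose out of reach is approached as far as the arm can. A call with a gripper value outside its range is refused whole. The fingers move at their own pace and stop on an object; "force" is the grip in N (left out, the last holds). Time passes only in rows, so rows that repeat a pose let the fingers close. It gives the time, the measured TCP pose, the force, the opening and the grip force at its end, in the units of the state.
- r.get_state(): the state, without advancing time (a new reading comes with each control period).
- cams.snapshot(name): name is "scene" or "top"; returns the picture (400x640x3 uint8, red, green, blue); there is no depth.
- cams.camera_params(name): a dict with "fx", "fy", "cx", "cy" (pixels), "k1" (the pictures are not rectified: a ray, as slopes to the right and down, at radius r is drawn at 1 + k1 r^2 times it, then the intrinsics apply), "eye" and "orientation" of the camera in the world. Camera axes: x right, y up, looking along -z (the intrinsics and any distortion apply to the point x, -y, -z); pixel columns grow to the right and rows downward; lengths in m; the calibration is good to about 2 mm. A picture is of the moment at which its call begins. camera_params takes no time and is no camera call.
- r.finish_job(): hands the job in; it is judged then, once.
Trained networks look in the newest picture that a camera, given by its name, has taken for a name from the list of things; names that differ only in an ending like _2 or _b are one class to them, and where a whole thing is asked for, a point or a joint stands for the part that bears it (a point fixed in the world has none). Each returns a list of dicts, best first, with "p" (0 to 1); they miss things now and then, are a little off and sometimes report something else, mostly with a low value. They report only what shows in the picture. A call takes as long as a camera call. They do not tell look-alikes from the thing itself.
- models.find_in(camera, name): "position" ([x, y, z] in m, in world coordinates, good to about 4 mm: the middle of the surface that is visible of it).
- models.masks_of(camera, name): "pixels" (400x640 bool, what is visible of it).
- models.place_of(camera, name): "position" ([x, y, z] in m, in world coordinates, good to about 4 mm: a listed point, or the origin of a listed thing).
The state is a dict: "clock": time; "q": joint angles; "qd": joint speeds; "joint_torque": joint torques, N m; "tool_pos": TCP position; "eef_rot": TCP orientation; "contact_force": force on the tool from outside, world axes, zero at the start; "moment": the same for the moment, N m; "opening": opening from 0.0 (shut) to 1.0 (fully open); "finger_force": force on a finger pad.
Only numpy, scipy, OpenCV 4.12 (cv2) and the standard library are available. Lean on these libraries where they do the work, as an engineer would, in place of code of your own. Each camera call takes 0.05 s, during which the arm holds its last target. There are 200 camera calls.

TASK

Two potter's turntables stand on the bench, each with a cam brake in front of it. Lock the turntable that carries the dark clay dish with the small dome: swing its cam by the upright wooden handle until the nose of the cam points squarely at the sprung brake shoe and pushes it fully out to the wheel's rim, then let go. Leave the dish standing where it is and leave the other turntable's cam as it is.

Things in the scene. Friction and masses are not known exactly. Their poses are not given: they have to be found in the camera images.
- pivot (a point): Axis of the cam to turn: brass bolt on the upper face (52 mm up) of a flat pear-shaped steel cam, round body of 22 mm radius, nose tip 36 mm from the axis. This frame is fixed to the bench: x points level to the wheel's centre, 158 mm off (wheel 200 mm across, top 56 mm up), z up. When locked the nose points along x and the lever, opposite the nose, along -x. No stop there; friction holds the cam.
- grip (a point): Mid-height of that cam's handle: upright round dark wooden post, 18 mm across, at the end of the lever, 85 mm from the cam axis; its top 30 mm above this point, the lever's upper face 37 mm below. Swings in a level circle about the pivot with 2 to 5 N. At the start the nose is 70 to 115 degrees off the shoe, counter-clockwise from above: turn it clockwise by that.
- shoe (a joint): Sprung brake shoe between cam and wheel: upright steel cross plate 104 mm wide with a rubber pad, sliding to the wheel, in m. 0: sprung back, its flat face 23 mm from the cam axis; 0.013 when the cam's nose points squarely at it and the pad is at the wheel's rim. The spring pushes it back with 3 to 5 N.
- dish_mid (a point): Centre, half-way up (26 mm above the wheel's top), of the loose dark clay dish standing on the wheel to be locked: 148 mm across, 53 mm high, with a small dome and nub in the middle.
- other_grip (a point): The same point as grip, on the handle of the other turntable's cam; that one carries a small terracotta vase. To be left alone.
There are look-alikes about, which are no part of the job. Of the things like the part that bears dish_mid, leave any that is blue or white; of the rest the smaller one is meant.

How it is judged:
At the end, for the whole second after the job is handed in: The cam's nose points at the shoe within 15 degrees (handle within 22 mm of the line from wheel centre through pivot, on the far side from the wheel), the shoe is out by over 10.5 mm; the dish is upright within 20 mm of its start, the other cam's handle within 15 mm of its start (y of grip in the frame of pivot between -0.022 and 0.022 m and x of grip in the frame of pivot below -0.05 m and value of joint shoe above 0.0105 m and distance of dish_mid from where it was at the start of the episode below 0.02 m and angle between dish_mid's own z axis and vertical below 0.1 rad and distance of other_grip from where it was at the start of the episode below 0.015 m); the robot touches nothing.
It fails at once if the dish is shifted by more than 20 mm (distance of dish_mid from where it was at the start of the episode above 0.02 m).
It fails at once if the other turntable's cam is turned (its handle moved by more than 15 mm) (distance of other_grip from where it was at the start of the episode above 0.015 m).
It also fails if it takes over 38 s, if anything falls off the work surface, if the arm or the gripper's body presses on something with over 40 N, if the wrist force passes 120 N, or if a joint passes its speed limit or range.

## Working session

There is one attempt and no reset: what is moved stays moved. The work goes in short steps, Python scripts to look and compute and a tool call to move; the robot and the scene stay as the last step left them, time stands still between calls to the robot, and variables do not carry over. Pictures are saved under pics/ and viewed, at most 10 in all, crops included, and the job is handed in when it is done.

Besides the shell and the picture viewer there is one more tool, called after "Request:" by a JSON object that holds its "api" and its "payload". jog_arm: Moves the arm, as the interface text tells. Its arguments: {"type":"object","properties":{"turn":{"type":"array"},"translation":{"type":"array"},"grip":{"type":"array"},"force":{"type":"number"}},"required":["turn","translation","grip"]}

```bash
mkdir -p pics; cat > h.py <<'E'
import numpy as np,cv2
from plant import r,cams,models
from scipy.spatial.transform import Rotation as R
def proj(c,P):
    k=cams.camera_params(c);M=R.from_quat(k["orientation"]).as_matrix() if len(np.shape(k["orientation"]))==1 else np.array(k["orientation"])
    p=(np.atleast_2d(P)-k["eye"])@M; s=np.c_[p[:,0]/-p[:,2],-p[:,1]/-p[:,2]]
    s=s*(1+k["k1"]*(s**2).sum(1,keepdims=True)); return np.round(s*[k["fx"],k["fy"]]+[k["cx"],k["cy"]],1)
E
python3 - <<'E'
from h import *
for c in ["scene","top"]:
    cv2.imwrite(f"pics/{c}0.png",cams.snapshot(c)[:,:,::-1]); print(c,cams.camera_params(c))
    for n in ["pivot","grip","dish_mid","other_grip"]:
        for d in models.place_of(c,n): print(c,n,np.round(d["position"],3),round(d["p"],2),proj(c,d["position"]))
s=r.get_state();print(s["clock"],s["tool_pos"],s["eef_rot"])
E
```

```text
scene {'fx': 471.98142121979146, 'fy': 471.98142121979146, 'cx': 323.04173398116257, 'cy': 202.48792803731482, 'k1': -0.08780603756892498, 'eye': array([ 0.88389259, -0.55166056,  1.08465254]), 'orientation': array([0.30536848, 0.07719946, 0.22978568, 0.92086311])}
scene pivot [0.573 0.202 0.052] 0.85 [[352.5 190.8]]
scene grip [0.563 0.112 0.086] 0.84 [[334.9 204.8]]
scene dish_mid [0.328 0.128 0.035] 0.95 [[264.3 180.6]]
scene dish_mid [0.646 0.442 0.036] 0.94 [[408.2 148.1]]
scene dish_mid [ 0.495 -0.02   0.026] 0.93 [[288.1 244.5]]
scene dish_mid [0.719 0.158 0.083] 0.82 [[396.2 215.5]]
scene other_grip [ 0.613 -0.292  0.087] 0.86 [[270.1 345.8]]
scene other_grip [0.72  0.158 0.084] 0.24 [[396.8 215.7]]
top {'fx': 387.55390639295445, 'fy': 387.55390639295445, 'cx': 321.73827185896454, 'cy': 196.22408451477418, 'k1': -0.04923135852107371, 'eye': array([0.41478536, 0.0813832 , 0.86727819]), 'orientation': array([-0.06203957,  0.05130969,  0.71057753, -0.69899785])}
top pivot [0.575 0.201 0.045] 0.59 [[271.6 184.9]]
top grip [0.572 0.116 0.084] 0.66 [[309.9 182.1]]
top dish_mid [0.326 0.124 0.035] 0.85 [[308.6 301.9]]
top dish_mid [0.638 0.443 0.029] 0.69 [[166.3 160.5]]
top dish_mid [0.715 0.16  0.082] 0.58 [[288.7 116.6]]
top dish_mid [ 0.498 -0.02   0.027] 0.56 [[374.3 219.5]]
0.5 [0.14661398 0.60754909 0.2577147 ] [ 1.18106365e-01  9.93000950e-01 -1.45696124e-05  9.83202261e-06]
```

View pics/scene0.png

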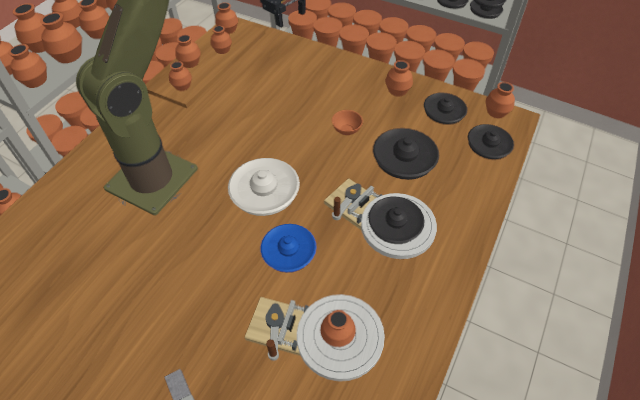

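View pics/top0.png

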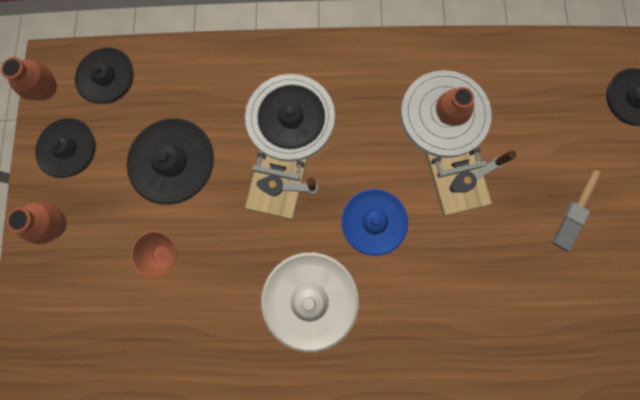

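The scene view has the dark dishes at (397,218) on the left turntable, (406,152) on the bench and larger, and (445,107) and (490,141), small ones at the bench edge. The white one is at (264,185) and the blue at (288,247). The dish meant is the one on the wheel at (397,218), or (291,117) in the top view: it is dark, the smaller of the candidates, and stands on a turntable. Its cam is at (352,191), with the handle at (336,207). I'll confirm this in a crop.

```bash
python3 - <<'E'
from h import *
a=cv2.imread("pics/top0.png")[65:225,235:345];b=cv2.imread("pics/scene0.png")[165:265,315:445]
a=cv2.resize(a,None,fx=3.6,fy=3.6,interpolation=cv2.INTER_CUBIC);b=cv2.resize(b,None,fx=3,fy=3,interpolation=cv2.INTER_CUBIC)
o=np.zeros((580,796,3),np.uint8);o[:a.shape[0],:a.shape[1]]=a;o[:b.shape[0],400:400+b.shape[1]]=b
cv2.imwrite("pics/crop.png",o)
E
```

```text
(no output)
```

View pics/crop.png

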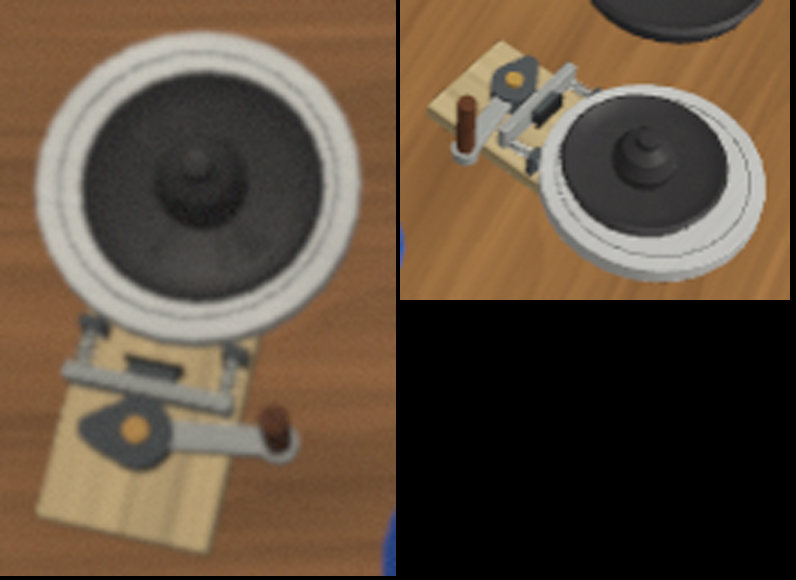

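The crop confirms it: a dark dish with a small dome on the left wheel. In the top view the bolt is at about (272.5,184.4), the handle's top at (310.5,179.7) and the wheel's centre at about (290.3,117). In the scene view the bolt is at (353,191.3) and the handle's top at (337,198.3).

```bash
cat >> h.py <<'E'
def back(c,uv,z):
    k=cams.camera_params(c);M=R.from_quat(k["orientation"]).as_matrix()
    d=(np.array(uv)-[k["cx"],k["cy"]])/[k["fx"],k["fy"]]; s=d.copy()
    for _ in range(20): s=d/(1+k["k1"]*(s@s))
    v=M@np.array([s[0],-s[1],-1]); return k["eye"]+v*(z-k["eye"][2])/v[2]
E
python3 - <<'E'
from h import *
for c,b,h,w in [("top",(272.5,184.4),(310.5,179.7),(290.3,117)),("scene",(353,191.3),(337,198.3),(399,222.3))]:
    P=back(c,b,.054);G=back(c,h,.116);W=back(c,w,.056)
    print(c,P.round(4),G.round(4),W.round(4),"r",np.hypot(*(G-P)[:2]),"d",np.hypot(*(W-P)[:2]),"ang",np.degrees(np.arctan2(*(G-P)[1::-1])),np.degrees(np.arctan2(*(W-P)[1::-1])))
E
```

```text
top [0.5741 0.1979 0.054 ] [0.57   0.1136 0.116 ] [0.7241 0.1593 0.056 ] r 0.08435401270300928 d 0.15493990401475516 ang -92.76488673960404 -14.42678663667924
scene [0.5758 0.199  0.054 ] [0.5679 0.1139 0.116 ] [0.7293 0.1611 0.056 ] r 0.0855137205024757 d 0.15806504957286072 ang -95.29396766006046 -13.892447146359313
```

Request:
{"api": "jog_arm", "payload": {"turn": [[0,0,1.403],[0,0,1.403],[0,0,1.403],[0,0,1.403],[0,0,1.403],[0,0,1.403],[0,0,1.403],[0,0,1.403],[0,0,1.403],[0,0,1.403],[0,0,1.403],[0,0,1.403],[0,0,1.403],[0,0,1.403],[0,0,1.403],[0,0,1.403]], "translation": [[-0.526,-0.381,0.05],[-0.526,-0.381,0.05],[-0.526,-0.381,0.05],[-0.526,-0.381,0.05],[-0.526,-0.381,0.05],[-0.526,-0.381,0.05],[-0.526,-0.381,0.05],[-0.526,-0.381,0.05],[-0.526,-0.381,0.05],[-0.526,-0.381,0.05],[-0.526,-0.381,0.05],[-0.526,-0.381,0.05],[-0.526,-0.381,0.05],[-0.526,-0.381,0.05],[-0.526,-0.381,0.05],[-0.526,-0.381,0.05]], "grip": [0.35,0.35,0.35,0.35,0.35,0.35,0.35,0.35,0.35,0.35,0.35,0.35,0.35,0.35,0.35,0.35], "force": 10}}

```text
clock: 2.5
tool_pos: [0.5683, 0.1145, 0.2078]
eef_rot: [0.731, 0.683, 0.0, -0.0]
contact_force: [-0.2, 0.3, -0.2]
opening: 0.649
finger_force: 0.0
```

Request:
{"api": "jog_arm", "payload": {"turn": [[0,0,0],[0,0,0],[0,0,0],[0,0,0],[0,0,0],[0,0,0],[0,0,0],[0,0,0],[0,0,0]], "translation": [[0,0,0.04],[0,0,0.08],[0,0,0.115],[0,0,0.115],[0,0,0.115],[0,0,0.115],[0,0,0.115],[0,0,0.115],[0,0,0.115]], "grip": [0.35,0.35,0.35,0.35,0.82,0.82,0.82,0.82,0.82], "force": 8}}

```text
clock: 3.62
tool_pos: [0.5686, 0.1139, 0.0932]
eef_rot: [0.731, 0.682, 0.0, -0.0]
contact_force: [-1.6, -0.7, 4.8]
opening: 0.203
finger_force: 8.0
```

```bash
python3 - <<'E'
from h import *
print({k:np.round(v,3) for k,v in r.get_state().items()})
a=cams.snapshot("scene")[130:280,280:460,::-1];cv2.imwrite("pics/g1.png",cv2.resize(a,None,fx=4,fy=4)) 
E
```

```text
{'clock': np.float64(3.625), 'q': array([-0.314,  0.87 ,  0.064,  1.832, -0.115,  0.444, -0.237]), 'qd': array([-0.002, -0.   , -0.   ,  0.001, -0.001,  0.001,  0.002]), 'joint_torque': array([ 8.7000e-02, -5.1095e+01,  2.3500e+00, -8.5200e+00, -1.6000e-02,
       -3.6400e-01, -8.0000e-03]), 'tool_pos': array([0.569, 0.114, 0.093]), 'eef_rot': array([ 0.731,  0.682,  0.   , -0.   ]), 'contact_force': array([-1.576, -0.658,  4.797]), 'moment': array([-0.089,  0.3  ,  0.034]), 'finger_force': np.float64(8.001), 'opening': np.float64(0.203)}
```

View pics/g1.png

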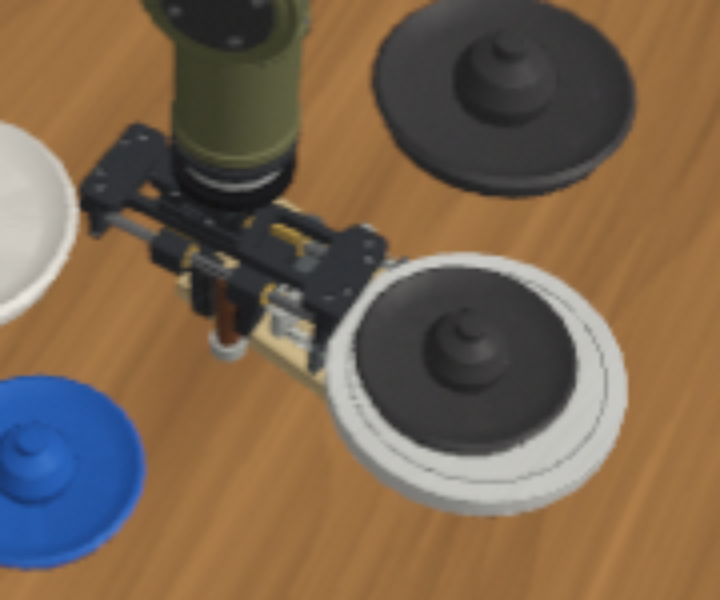

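The handle is held between the pads: the opening is 18 mm and the grip 8 N, with the dish clear. Next comes the first half of the swing, 54°.

Request:
{"api": "jog_arm", "payload": {"turn": [[0,0,0.087],[0,0,0.209],[0,0,0.332],[0,0,0.454],[0,0,0.576],[0,0,0.698],[0,0,0.82],[0,0,0.942],[0,0,0.942]], "translation": [[0.0003,-0.0074,0],[0.0019,-0.0177,0],[0.0046,-0.0277,0],[0.0086,-0.0373,0],[0.0137,-0.0463,0],[0.0199,-0.0546,0],[0.027,-0.0622,0],[0.035,-0.0688,0],[0.035,-0.0688,0]], "grip": [0.82,0.82,0.82,0.82,0.82,0.82,0.82,0.82,0.82], "force": 12}}

```text
clock: 4.8
tool_pos: [0.5019, 0.1539, 0.0931]
eef_rot: [0.961, 0.276, -0.0, -0.0]
contact_force: [-1.7, -0.1, 6.1]
opening: 0.198
finger_force: 12.0
```

Request:
{"api": "jog_arm", "payload": {"turn": [[0,0,0.105],[0,0,0.227],[0,0,0.349],[0,0,0.471],[0,0,0.593],[0,0,0.698],[0,0,0.803],[0,0,0.803],[0,0,0.803]], "translation": [[0.0005,-0.0089,0],[0.0022,-0.0191,0],[0.0051,-0.0291,0],[0.0093,-0.0386,0],[0.0145,-0.0475,0],[0.0199,-0.0546,0],[0.026,-0.0611,0],[0.026,-0.0611,0],[0.026,-0.0611,0]], "grip": [0.82,0.82,0.82,0.82,0.82,0.82,0.82,0.82,0.82], "force": 12}}

```text
clock: 5.92
tool_pos: [0.4909, 0.2202, 0.0931]
eef_rot: [0.993, -0.121, -0.001, -0.001]
contact_force: [-2.4, 0.7, 7.5]
opening: 0.197
finger_force: 12.0
```

Request:
{"api": "jog_arm", "payload": {"turn": [[0,0,0],[0,0,0],[0,0,0],[0,0,0],[0,0,0],[0,0,0],[0,0,0],[0,0,0],[0,0,0],[0,0,0],[0,0,0],[0,0,0]], "translation": [[0,0,0],[0,0,0],[0,0,0],[0,0,-0.05],[0,0,-0.1],[0,0,-0.15],[0,-0.05,-0.16],[0,-0.1,-0.16],[0,-0.15,-0.16],[0,-0.2,-0.16],[0,-0.22,-0.16],[0,-0.22,-0.16]], "grip": [0.4,0.4,0.4,0.4,0.4,0.4,0.4,0.4,0.4,0.4,0.4,0.4]}}

```text
clock: 7.42
tool_pos: [0.5444, 0.434, 0.2517]
eef_rot: [0.993, -0.12, -0.0, 0.0]
contact_force: [-0.0, -0.7, -0.3]
opening: 0.598
finger_force: 0.0
```

```bash
python3 - <<'E'
from h import *
a=cams.snapshot("top")[65:225,235:345,::-1];b=cams.snapshot("scene")[165:265,315:445,::-1]
a=cv2.resize(a,None,fx=3.6,fy=3.6,interpolation=cv2.INTER_CUBIC);b=cv2.resize(b,None,fx=3,fy=3,interpolation=cv2.INTER_CUBIC)
o=np.zeros((580,796,3),np.uint8);o[:a.shape[0],:a.shape[1]]=a;o[:b.shape[0],400:400+b.shape[1]]=b
cv2.imwrite("pics/end.png",o)
for c in ["top","scene"]:
    for n in ["grip","pivot","dish_mid"]:
        for d in models.place_of(c,n): print(c,n,np.round(d["position"],3),round(d["p"],2))
E
```

```text
top grip [0.494 0.219 0.086] 0.55
top pivot [0.573 0.201 0.044] 0.65
top dish_mid [ 0.494 -0.018  0.029] 0.96
top dish_mid [0.325 0.123 0.037] 0.86
top dish_mid [0.718 0.156 0.079] 0.66
top dish_mid [0.642 0.441 0.034] 0.66
scene grip [0.489 0.22  0.087] 0.82
scene pivot [0.572 0.199 0.056] 0.78
scene dish_mid [0.326 0.129 0.037] 0.97
scene dish_mid [ 0.495 -0.02   0.027] 0.81
scene dish_mid [0.721 0.158 0.083] 0.67
```

View pics/end.png

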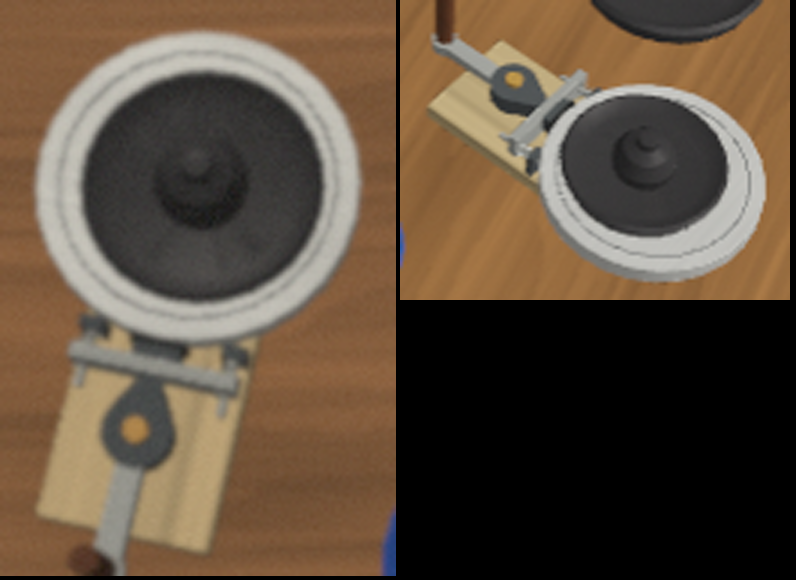

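The crop shows the nose (crop 150,380) pointing squarely at the shoe plate and the pad at the wheel's rim. The dish hasn't moved, and the gripper is clear of everything.

```bash
python3 -c "
from plant import r
print(r.finish_job())"
```

```text
the job is handed in; nothing more can be done
None
```

I locked the turntable with the dark dish: its cam's nose points squarely at the shoe and the pad is at the wheel's rim. The dish hasn't moved, I never reached for the other cam, and the job is handed in (no verdict was returned).

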